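# Pack the goat's-cheese gift crate

## Robot

A 6-joint arm with a two-finger parallel gripper is mounted at the origin on the work surface. World frame = base frame: x ahead of the robot, y to its left, z up, the work surface at z = 0. Lengths are in mm, angles in rad, forces in N, time in s.
With the tool pointing down it reaches from about 225 to 725 mm from the base axis. Payload 3.1 kg.
Tool frame: the origin (TCP) lies on the centre line of the jaws, within the pads' length; the fingertips stand 17 mm ahead of it and the grasp point (between the pads) lies 2 mm behind it (robot.tcp_to_tips is the distance from the TCP to the fingertips, in mm); z points along the fingers, y is the line along which they close (so a half turn about z gives the same grasp; the last joint's range is limited). The gripper opens to 85 mm and grips with 20 to 120 N. Pads are 22 mm wide; open, the fingers measure 114 mm over their backs; the gripper's body (76 mm by 85 mm) begins 54 mm behind the grasp point. The pads swing forward as they close: fully open they stand 13 mm farther back than shut.
Start: joints at [-1.287, 0.048, 0.099, 1.622, 0, 1.443], TCP at [210.121, -481.11, 248.312] pointing down, gripper open.
Joint ranges: [-2.91, 2.91], [-0.99, 1.94], [-1.21, 1.42], [-2.12, 2.29], [-1.49, 1.47], [-3.14, 3.14]. Speed limits (rad/s): [2.79, 2.79, 3.14, 3.14, 3.14, 3.14].

## Interface

Orientations are given as a unit quaternion [x, y, z, w].
In Python, from station import robot, optics gives the robot as it stands.
- The arm moves only by the shell command python3 -m pendant 'ROWS' [FORCE]. ROWS is JSON, a list of rows, each a list of 3 entries, a list of its own where there are three numbers: the turn, a rotation vector about the tool's x, y, z scaled (see below), then the shift along the tool's x, y, z scaled (see below), then the finger opening in mm, from 0 to 85.4. In form: [[[wx, wy, wz], [x, y, z], fingers], ...]. A call has 1 to 12 rows; each row shifts and turns the commanded pose from where the row before left it, along the tool's axes as they then stand; what a row does not reach is not made up. The controller multiplies each number of a shift by 300 mm and each number of a turn by pi/2 rad. A row lasts 1/8 s, in which the tool goes at most 62.5 mm and 10.7 degrees, less where a joint would pass 70% of its speed; a pose out of reach is approached as far as the arm can. A call with a number of a shift or a turn outside -1 to 1 is refused whole. A call with a gripper value outside its range is refused whole. The fingers move at their own pace and stop on an object; FORCE is the grip in N (left out, the last holds). Time passes only in rows, so rows that do not move let the fingers close. It gives the time, the measured TCP pose, the force, the opening and the grip force at its end, in the units of the state.
- robot.read_state(): the state, without advancing time (a new reading comes with each control period).
- optics.camera(name): name is "scene" or "top"; returns (picture, depth): 420x560x3 uint8, blue, green, red; 420x560 float32, mm along the optical axis (not along the pixel's ray), 0 where there is no reading.
- optics.get_calibration(name): a dict with "fov_y" (degrees; the focal length in pixels is half the picture's height over the tangent of half this angle, whatever the lens; pixels are square), "cx", "cy" (the principal point, pixels), "k1" (the pictures are not rectified: a ray, as slopes to the right and down, at radius r is drawn at 1 + k1 r^2 times it, then the intrinsics apply), "pose" (4x4, takes a point from camera to world coordinates). Camera axes: x right, y up, looking along -z (the intrinsics and any distortion apply to the point x, -y, -z); pixel columns grow to the right and rows downward; lengths in mm; the calibration is good to about 2 mm. A picture is of the moment at which its call begins. get_calibration takes no time and is no camera call.
- robot.sign_off(): hands the job in; it is judged then, once.
The state is a dict: "clock": time; "joints": joint angles; "dq": joint speeds; "joint_torque": joint torques, N m; "position": TCP position; "eef_rot": TCP orientation; "contact_force": force on the tool from outside, world axes, zero at the start; "torque": the same for the moment, N m; "width": opening from 0.0 (shut) to 1.0 (fully open); "grasp_force": force on a finger pad.
Only numpy, scipy, OpenCV 4.12 (cv2) and the standard library are available. Lean on these libraries where they do the work, as an engineer would, in place of code of your own. Each camera call takes 0.05 s, during which the arm holds its last target. There are 200 camera calls.

## Task

Pack the customer's crate of whole goat's cheeses: take the pyramid, the log, the wide flat disc and the small tall drum from the slate and set each one gently, not dropped, into the thin wooden box in the crate that is made for its shape and size, right way up as it stood on the slate and resting flat on the box's floor inside its rim. Leave the two cut pieces, the halved disc and the log end, where they lie on the slate.

Things in the scene. Friction and masses are not known exactly. Their poses are not given: they have to be found in the camera images.
- pyramid: a small ivory goat's cheese with a plain rind, soft-looking but rigid, about 110 g; it stands or lies on the 6 mm slate at the start. Whole truncated pyramid 50 mm high, 56 mm square at the base, 36 mm square at the flat top (flat sides leaning in 11 degrees). Origin at the centre of its base, z up through the top, x and y square to its sides.
- log: a small ivory goat's cheese with a plain rind, soft-looking but rigid, about 90 g; it stands or lies on the 6 mm slate at the start. Whole lying log, 80 mm long and 36 mm in diameter, on a slightly flattened foot so that it does not roll. Origin at the underside's centre, x along the log, z up.
- disc: a small ivory goat's cheese with a plain rind, soft-looking but rigid, about 90 g; it stands or lies on the 6 mm slate at the start. Whole wide flat disc, 60 mm in diameter and 32 mm high. Origin at the centre of its underside, z up.
- drum: a small ivory goat's cheese with a plain rind, soft-looking but rigid, about 65 g; it stands or lies on the 6 mm slate at the start. Whole small tall drum, 42 mm in diameter and 48 mm high. Origin at the centre of its underside, z up.
- half_disc: a small ivory goat's cheese with a plain rind, soft-looking but rigid, about 45 g; it stands or lies on the 6 mm slate at the start. CUT piece, does not belong in the crate: half of a disc (D-shaped from above, 60 mm by 30 mm, 32 mm high) with one pale flat cut face. Origin at the underside, in the middle of its 60 by 30 mm outline; the cut face looks to -x; z up.
- log_end: a small ivory goat's cheese with a plain rind, soft-looking but rigid, about 45 g; it stands or lies on the 6 mm slate at the start. CUT piece, does not belong in the crate: the end of a log, lying, only 40 mm long and 36 mm in diameter, with one pale cut end (+x). Origin at the underside's centre, x along it, z up.
- box_square: The pyramid's box: open box of bare poplar veneer, walls 2.5 mm thick and 12 mm high over its underside, floor 3 mm thick; origin at the centre of its underside, z up; square, 74 mm by 74 mm inside, sides along x and y. Fixed in one quarter of a low pine crate, as are the other three boxes; which box has which quarter changes.
- box_long: The log's box: open box of bare poplar veneer, walls 2.5 mm thick and 12 mm high over its underside, floor 3 mm thick; origin at the centre of its underside, z up; oblong, 98 mm (along its x) by 54 mm inside. Fixed in a quarter of the crate. The fixed crate is 256 mm square, its walls parallel to this box, with an 8 mm floor and 8 mm walls rising 30 mm above the counter.
- box_wide_round: The wide disc's box: open box of bare poplar veneer, walls 2.5 mm thick and 12 mm high over its underside, floor 3 mm thick; origin at the centre of its underside, z up; the larger of the two round ones, 78 mm inside diameter. Fixed in a quarter of the crate. The four box centres form a square of 116 mm side, each 62 mm from the inner faces of the two nearest crate walls.
- box_small_round: The small drum's box: open box of bare poplar veneer, walls 2.5 mm thick and 12 mm high over its underside, floor 3 mm thick; origin at the centre of its underside, z up; the smaller of the two round ones, 58 mm inside diameter. Fixed in a quarter of the crate. Two blank price cards on stands, 54 mm high, are on the slate between the two rows of cheeses.
There are look-alikes about, which are no part of the job. What is shaped like the disc but blue, orange or pink is not meant.

How it is judged (in metres and radians):
At the end, for the whole second after the job is handed in: Each of the four whole cheeses rests at its own box's floor (its underside 0.5 to 6 mm above the box's underside), its centre within 15 mm of the box's, upright within 0.12 rad, the log along its box within 0.25 rad; both cut pieces are within 20 mm of where they began and upright; all is at rest (horizontal distance between pyramid and box_square below 0.015 m and z of pyramid in the frame of box_square between 0.0005 and 0.006 m and angle between each of pyramid, log, disc, drum, half_disc, log_end's own z axis and vertical below 0.12 rad and linear speed of each of pyramid, log, disc, drum, half_disc, log_end below 0.01 m/s and angular speed of each of pyramid, log, disc, drum below 0.1 rad/s and horizontal distance between log and box_long below 0.015 m and z of log in the frame of box_long between 0.0005 and 0.006 m and horizontal distance between disc and box_wide_round below 0.015 m and z of disc in the frame of box_wide_round between 0.0005 and 0.006 m and horizontal distance between drum and box_small_round below 0.015 m and z of drum in the frame of box_small_round between 0.0005 and 0.006 m and angle between the x axis of log and the x axis of box_long, either way round below 0.25 rad and distance of each of half_disc, log_end from where it was at the start of the episode below 0.02 m); the robot touches nothing.
It fails at once if the pyramid is dropped: it falls out of the fingers by more than about 2 cm (contact force between pyramid and the fingers below 0.05 N and linear speed of pyramid above 0.6 m/s).
It fails at once if the log is dropped: it falls out of the fingers by more than about 2 cm (contact force between log and the fingers below 0.05 N and linear speed of log above 0.6 m/s).
It fails at once if the disc is dropped: it falls out of the fingers by more than about 2 cm (contact force between disc and the fingers below 0.05 N and linear speed of disc above 0.6 m/s).
It fails at once if the drum is dropped: it falls out of the fingers by more than about 2 cm (contact force between drum and the fingers below 0.05 N and linear speed of drum above 0.6 m/s).
It also fails if it takes over 104 s, if anything falls off the work surface, if the arm or the gripper's body presses on something with over 40 N, if the wrist force passes 120 N, or if a joint passes its speed limit or range.

## Working session

There is one attempt and no reset: what is moved stays moved. The work goes in short steps, Python scripts to look and compute and a shell command to move; the robot and the scene stay as the last step left them, time stands still between calls to the robot, and variables do not carry over. Pictures are saved under pics/ and viewed, at most 14 in all, crops included, and the job is handed in when it is done.

```bash
ls; mkdir -p pics; cat > h.py <<'E'
import numpy as np, cv2
from station import robot, optics
def shot(n):
    im,d=optics.camera(n); return im.copy(),d.copy(),optics.get_calibration(n)
def world(c,d):
    h,w=d.shape; f=h/2/np.tan(np.radians(c["fov_y"])/2)
    v,u=np.mgrid[0:h,0:w].astype(float)
    x=(u-c["cx"])/f; y=(v-c["cy"])/f; X,Y=x.copy(),y.copy()
    for _ in range(15):
        s=1+c["k1"]*(X*X+Y*Y); X,Y=x/s,y/s
    P=np.stack([X*d,-Y*d,-d,np.ones_like(d)],-1)
    return (P@np.array(c["pose"]).T)[...,:3]
E
python3 - <<'E'
from h import *
for n in("top","scene"):
    im,d,c=shot(n); cv2.imwrite(f"pics/{n}0.png",im); np.save(f"{n}0.npy",d)
    print(n,c, np.round(world(c,d)[210,280],1))
print(robot.read_state())
E
```

```text
pics
top {'fov_y': 42.14355893272052, 'cx': 280.0783427286861, 'cy': 202.6828485748334, 'k1': 0.05266558050267707, 'pose': array([[ 8.10191290e-03,  9.87131648e-01, -1.59704314e-01,
         2.12071721e+02],
       [-9.99924530e-01,  9.47261076e-03,  7.82328539e-03,
        -3.75926242e+01],
       [ 9.23542940e-03,  1.59628878e-01,  9.87133896e-01,
         1.62531259e+03],
       [ 0.00000000e+00,  0.00000000e+00,  0.00000000e+00,
         1.00000000e+00]])} [ 4.526e+02 -5.040e+01  4.000e-01]
scene {'fov_y': 49.89559026793184, 'cx': 276.3999754999086, 'cy': 206.43984654766828, 'k1': -0.07588970189921825, 'pose': array([[ 5.04041801e-01, -5.23050524e-01,  6.87284520e-01,
         1.15781064e+03],
       [ 8.63668703e-01,  3.09182126e-01, -3.98098964e-01,
        -4.68778635e+02],
       [-4.27021764e-03,  7.94244649e-01,  6.07583084e-01,
         6.44937862e+02],
       [ 0.00000000e+00,  0.00000000e+00,  0.00000000e+00,
         1.00000000e+00]])} [ 4.441e+02 -4.570e+01 -2.000e-01]
{'clock': 0.1, 'joints': array([-1.28677947e+00,  4.86902596e-02,  9.77079018e-02,  1.62201227e+00,
       -1.52254214e-05,  1.44295728e+00]), 'dq': array([ 1.36787667e-03, -2.76223651e-03,  3.20714803e-03,  6.87447209e-04,
       -2.28481646e-04, -5.15690402e-05]), 'joint_torque': array([ 2.47703443e-03, -3.39851582e+01,  3.20935857e+01,  1.58321456e-02,
       -1.16395140e-04,  2.03565847e-06]), 'position': array([ 209.97691267, -480.59467415,  247.20376296]), 'eef_rot': array([ 9.78871069e-01,  2.04475480e-01, -9.33339115e-05, -1.09520898e-03]), 'contact_force': array([-0.55271286,  0.39908513,  1.34725872]), 'torque': array([-0.05810153, -0.05776133,  0.00936106]), 'grasp_force': 0.0, 'width': 1.0003266819711474}
```

View pics/top0.png

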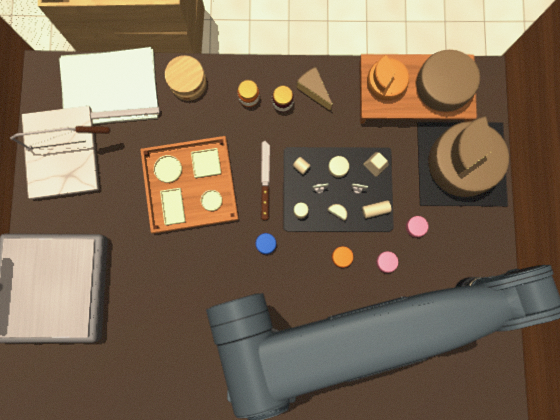

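View pics/scene0.png

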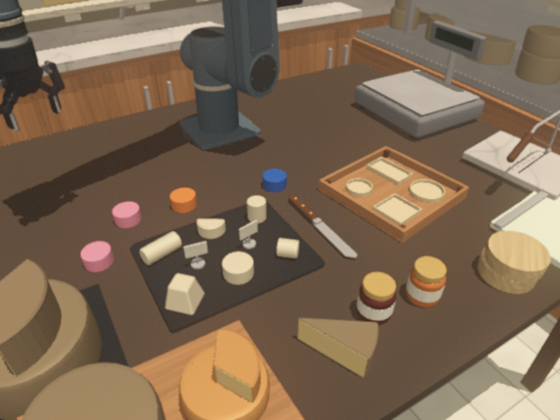

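```bash
cat > m.py <<'E'
from h import *
import sys
def ortho(x0,x1,y0,y1,s=3,tag="a"):
    outs=[]
    for n in("top","scene"):
        im=cv2.imread(f"pics/{n}0.png"); d=np.load(f"{n}0.npy"); c=optics.get_calibration(n)
        # upsample for density
        P=world(c,d); k=4
        P=cv2.resize(P.astype(np.float32),None,fx=k,fy=k,interpolation=cv2.INTER_LINEAR); I=cv2.resize(im,None,fx=k,fy=k)
        m=(P[...,0]>x0)&(P[...,0]<x1)&(P[...,1]>y0)&(P[...,1]<y1); p=P[m]; q=I[m]; o=np.argsort(p[:,2]); p=p[o];q=q[o]
        W=int((y1-y0)*s);H=int((x1-x0)*s); img=np.zeros((H,W,3),np.uint8)
        r=np.clip(((x1-p[:,0])*s).astype(int),0,H-1); cc=np.clip(((y1-p[:,1])*s).astype(int),0,W-1); img[r,cc]=q
        outs.append(cv2.medianBlur(img,3))
    return outs
E
python3 - <<'E'
from m import *
d=np.load("top0.npy"); im=cv2.imread("pics/top0.png"); P=world(optics.get_calibration("top"),d)
crop=cv2.resize(im[140:240,275:405],None,fx=6,fy=6,interpolation=cv2.INTER_CUBIC); cv2.imwrite("pics/cropslate.png",crop)
for n,reg in(("top",(140,240,275,405)),("scene",(180,320,120,330))):
    d=np.load(f"{n}0.npy");P=world(optics.get_calibration(n),d); a,b,c,e=reg; Q=P[a:b,c:e]
    z=Q[...,2]; print(n,"slate z",np.median(z[z<14]))
    m=(z>15).astype(np.uint8); k,l,st,_=cv2.connectedComponentsWithStats(m)
    for i in range(1,k):
        if st[i,4]<25: continue
        q=Q[l==i]; zt=np.percentile(q[:,2],90); t=q[q[:,2]>zt-4]
        print(n,"px",st[i,:2]+[c,a],st[i,4],"ctop",np.round((t.min(0)+t.max(0))/2,1),"ext all",np.round(q.min(0),0),np.round(q.max(0),0),"ztop",round(zt,1), "rect",[np.round(v,2) for v in cv2.minAreaRect(t[:,:2].astype(np.float32))])
E
```

```text
top slate z 4.248625165669182
top px [364 152] 322 ctop [ 414.6 -197.9  840.6] ext all [ 212. -376.   15.] [ 631.  -38. 1625.] ztop 59.7 rect [array([ 417.21, -187.64]), array([ 37.9 , 506.89]), np.float64(49.54)]
top px [293 157] 167 ctop [407.9 -84.9 832.3] ext all [ 212. -139.   15.] [ 609.  -38. 1625.] ztop 43.1 rect [array([406.03, -86.54]), array([ 37.14, 398.35]), np.float64(81.16)]
top px [329 156] 332 ctop [ 410.3 -144.7  832. ] ext all [ 212. -253.   16.] [ 614.  -38. 1625.] ztop 42.5 rect [array([ 407.74, -139.97]), array([ 51.88, 441.56]), np.float64(63.71)]
top px [313 184] 45 ctop [ 367.2 -112.1  841.4] ext all [ 212. -190.   16.] [ 523.  -38. 1625.] ztop 61.5 rect [array([373.67, -97.94]), array([ 31.5 , 343.55]), np.float64(64.28)]
top px [352 184] 52 ctop [ 519.9 -281.4   62.5] ext all [ 515. -305.   15.] [ 524. -262.   67.] ztop 61.5 rect [array([ 520.37, -281.57]), array([39.22,  3.62]), np.float64(82.01)]
top px [362 200] 331 ctop [ 344.1 -205.3  833.1] ext all [ 212. -375.   17.] [ 481.  -38. 1625.] ztop 44.8 rect [array([ 353.08, -196.04]), array([ 40.03, 422.33
[... 2128 characters left out ...]
.1  350.4] ext all [ 515. -469.   15.] [1158. -260.  645.] ztop 59.9 rect [array([ 833.67, -384.8 ]), array([ 41.6 , 668.38]), np.float64(71.91)]
scene px [222 252] 791 ctop [ 856.3 -331.3  340.2] ext all [ 555. -469.   15.] [1158. -194.  645.] ztop 39.5 rect [array([ 851.32, -352.88]), array([ 57.58, 652.81]), np.float64(64.25)]
scene px [166 274] 970 ctop [ 865.6 -392.6  349. ] ext all [ 572. -469.   15.] [1158. -306.  645.] ztop 57.1 rect [array([ 863.13, -412.71]), array([ 47.03, 598.1 ]), np.float64(74.73)]
scene px [298 317] 50 ctop [ 780.4 -181.7   56.2] ext all [ 766. -203.   51.] [ 795. -161.   58.] ztop 57.2 rect [array([ 782.23, -182.73]), array([50.48,  5.18]), np.float64(55.61)]
```

View pics/cropslate.png

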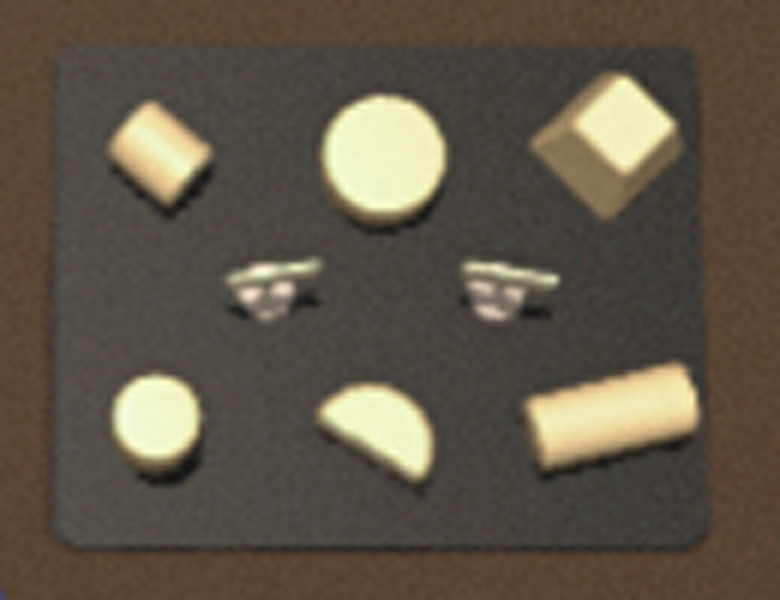

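```bash
cat > fit.py <<'E'
from h import *
from scipy.optimize import minimize
def proj(c,P):
    T=np.linalg.inv(np.array(c["pose"])); q=P@T[:3,:3].T+T[:3,3]
    x=q[:,0]/-q[:,2]; y=-q[:,1]/-q[:,2]; s=1+c["k1"]*(x*x+y*y); f=210/np.tan(np.radians(c["fov_y"])/2)
    return np.stack([x*s*f+c["cx"],y*s*f+c["cy"]],-1)
a=np.linspace(0,2*np.pi,48,endpoint=False)
def cyl(r,h): return np.array([[r*np.cos(t),r*np.sin(t),z] for z in(0,h) for t in a])
def logm(L): return np.array([[x,18*np.cos(t),max(0,17.5+18*np.sin(t))] for x in(-L/2,L/2) for t in a])
def frus(b,t,h): return np.array([[i*s,j*s,z] for s,z in((b/2,0),(t/2,h)) for i in(-1,1) for j in(-1,1)])
half=np.array([[30*np.cos(t)-15,30*np.sin(t),z] for z in(0,32) for t in np.linspace(-np.pi/2,np.pi/2,30)])
M=dict(pyramid=frus(56,36,50),log=logm(80),disc=cyl(30,32),drum=cyl(21,48),half_disc=half,log_end=logm(40),crate=frus(256,256,30))
def place(m,p): 
    c,s=np.cos(p[2]),np.sin(p[2]); return np.c_[m[:,0]*c-m[:,1]*s+p[0],m[:,0]*s+m[:,1]*c+p[1],m[:,2]+p[3]]
def sil(c,m,p,u0,v0,w,h,k=6):
    q=(proj(c,place(m,p))-[u0,v0]+.5)*k; g=np.zeros((h*k,w*k),np.uint8)
    cv2.fillConvexPoly(g,cv2.convexHull((q*16).astype(np.int32)),1,shift=4)
    return cv2.resize(g.astype(np.float32),(w,h),interpolation=cv2.INTER_AREA)
def fit(c,mask,m,p0,z,free=(0,1,2)):
    ys,xs=np.nonzero(mask); u0,v0=xs.min()-12,ys.min()-12; w,h=np.ptp(xs)+25,np.ptp(ys)+25
    g=cv2.copyMakeBorder(mask.astype(np.float32),20,20,20,20,cv2.BORDER_CONSTANT)[v0+20:v0+20+h,u0+20:u0+20+w]
    def cost(v):
        p=np.array([*p0,z],float); p[list(free)]=v
        s=sil(c,m,p,u0,v0,w,h); return np.abs(s-g).sum()/g.sum()
    v0_=np.array(p0)[list(free)]; best=None
    for _ in range(2):
        sim=np.vstack([v0_]+[v0_+np.eye(len(free))[i]*(8 if free[i]<2 else .2) for i in range(len(free))])
        r=minimize(cost,v0_,method="Nelder-Mead",options=dict(initial_simplex=sim,xatol=.01,fatol=1e-5)); v0_=r.x
    return r.x,r.fun
E
python3 - <<'E'
from fit import *
seeds=dict(top=dict(log_end=(301,166),disc=(339,166),pyramid=(376,163),drum=(301,211),half_disc=(337,212),log=(376,210)),
 scene=dict(log_end=(288,248),disc=(238,267),pyramid=(184,294),drum=(257,208),half_disc=(211,228),log=(160,247)))
yaw0=dict(pyramid=.8,log=-1.4,log_end=-2.3,disc=0,drum=0,half_disc=.5)
vis=[]
for n in("top","scene"):
    im=cv2.imread(f"pics/{n}0.png"); d=np.load(f"{n}0.npy"); c=optics.get_calibration(n); P=world(c,d); P[d==0]=np.nan
    hsv=cv2.cvtColor(im,cv2.COLOR_BGR2HSV)
    f=im.astype(int); warm=((f[...,2]-f[...,0]>25)|(f.min(2)>110))&(f[...,2]>95)
    mk=np.zeros_like(im)
    for k,(u,v) in seeds[n].items():
        r=38 if n=="scene" else 22
        b=np.zeros(im.shape[:2],np.uint8); b[v-r:v+r,u-r:u+r]=warm[v-r:v+r,u-r:u+r]
        kk,l=cv2.connectedComponents(b,connectivity=4); m=l==l[v,u]; mk[m]=(0,255,0)
        p0=np.nanmedian(P[m],0)[:2]
        fr=(0,1) if k in("disc","drum") else (0,1,2)
        R=[fit(c,m,M[k],[*p0,yaw0[k]+dy],6,fr) for dy in((0,np.pi) if k=="half_disc" else (0,))]
        x,e=min(R,key=lambda t:t[1]); print(n,k,m.sum(),np.round(x,2),round(e,3),"ztop",np.round(np.nanpercentile(P[m][:,2],90),1))
    o=cv2.addWeighted(im,.6,mk,.4,0)
    vis.append(cv2.resize(o[140:240,275:405] if n=="top" else o[180:320,115:325],(520,400) if n=="top" else (600,400)))
cv2.imwrite("pics/mask.png",cv2.resize(np.hstack(vis),(800,286)))
E
```

```text
top log_end 182 [ 588.31 -111.78   -2.28] 0.082 ztop 42.5
top disc 356 [ 585.9  -224.37] 0.073 ztop 41.8
top pyramid 368 [ 596.85 -339.59    0.77] 0.051 ztop 59.0
top drum 196 [ 450.16 -110.34] 0.075 ztop 57.9
top half_disc 213 [ 451.64 -224.22   -0.54] 0.078 ztop 41.3
top log 349 [ 456.49 -336.73   -1.31] 0.065 ztop 44.6
scene log_end 429 [ 583.59 -110.67   -2.4 ] 0.081 ztop 42.3
scene disc 938 [ 581.79 -222.81] 0.037 ztop 39.3
scene pyramid 1261 [ 594.67 -339.11    0.76] 0.05 ztop 56.7
scene drum 3018 [380.4  -88.31] 0.851 ztop 48.7
scene half_disc 2559 [ 370.59 -246.21    2.9 ] 0.807 ztop 35.5
scene log 821 [ 452.12 -334.27   -1.31] 0.076 ztop 41.6
```

View pics/mask.png

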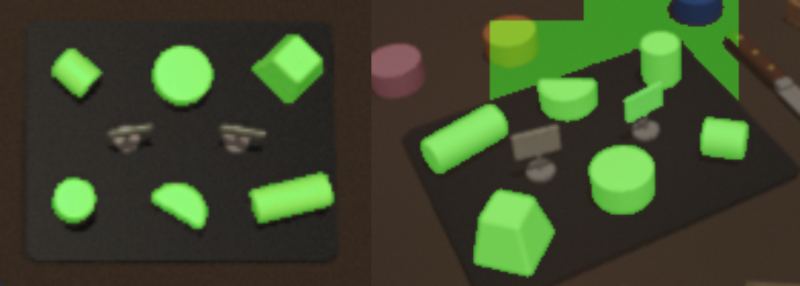

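```bash
python3 - <<'E'
from fit import *
print("tips",robot.tcp_to_tips)
vis=[]
for n,(a,b,u0,u1),p0 in(("top",(130,240,130,250),(520,200,.1)),("scene",(140,245,310,475),(520,200,.1))):
    im=cv2.imread(f"pics/{n}0.png"); d=np.load(f"{n}0.npy"); c=optics.get_calibration(n); P=world(c,d); P[d==0]=np.nan
    f=im.astype(int); w=np.zeros(im.shape[:2],np.uint8); w[a:b,u0:u1]=((f[...,2]-f[...,0]>45)&(f[...,2]>85))[a:b,u0:u1]
    cs,_=cv2.findContours(w,cv2.RETR_EXTERNAL,cv2.CHAIN_APPROX_NONE); ct=max(cs,key=cv2.contourArea)
    m=np.zeros_like(w); cv2.drawContours(m,[ct],-1,1,-1)
    p0=[*np.nanmean(P[m>0],0)[:2],.1]
    x,e=fit(c,m,M["crate"],p0,0); print(n,m.sum(),np.round(x,2),round(e,3))
    cx,sx=np.cos(x[2]),np.sin(x[2]); o=im.copy(); o[m>0]=o[m>0]//2+[0,60,0]
    for i in(-58,58):
        for j in(-58,58):
            X=np.array([x[0]+cx*i-sx*j,x[1]+sx*i+cx*j,11]); u=proj(c,X[None])[0]; print(i,j,np.round(X,1),np.round(u,1))
            cv2.circle(o,tuple(int(t) for t in np.round(u)),1,(0,0,255),-1)
    vis.append(cv2.resize(o[a:b,u0:u1],(400,400)))
cv2.imwrite("pics/crate.png",np.hstack(vis))
E
```

```text
tips 17.0
top 7625 [5.2830e+02 2.2439e+02 1.7000e-01] 0.018
-58 -58 [480.8 157.5  11. ] [210.7 199.5]
-58 58 [461.4 271.9  11. ] [172.1 205.6]
58 -58 [595.2 176.9  11. ] [205.4 162.2]
58 58 [575.8 291.2  11. ] [167.2 168.1]
scene 8328 [5.2736e+02 2.2488e+02 1.6000e-01] 0.045
-58 -58 [479.7 158.2  11. ] [359.2 188. ]
-58 58 [460.6 272.6  11. ] [389.3 171.4]
58 -58 [594.1 177.2  11. ] [396.9 210.3]
58 58 [575.1 291.6  11. ] [426.8 191.5]
```

View pics/crate.png

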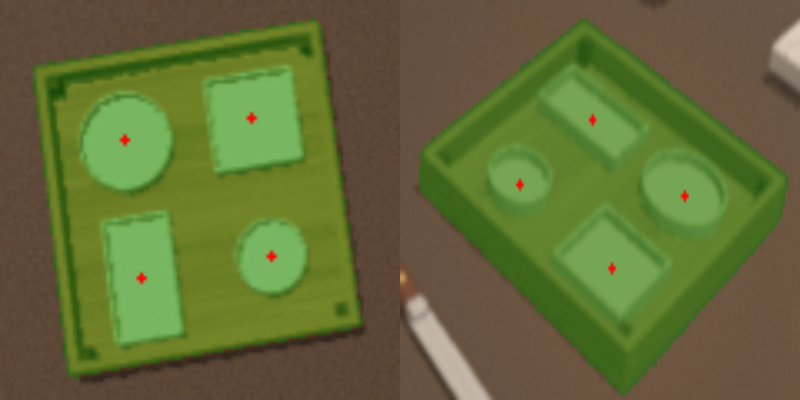

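```bash
cat > plan.py <<'E'
import sys; from h import *
s=robot.read_state(); q=s["eef_rot"]; p=s["position"]
from scipy.spatial.transform import Rotation as R
r=R.from_quat(q); X=r.as_matrix()[:,0]; h=np.arctan2(X[1],X[0])
x,y,z,g=map(float,sys.argv[1:5]); dh=(g-h+np.pi)%(2*np.pi)-np.pi
# turn to exactly-down with heading g, given about the tool's axes
T=R.from_euler("z",g)*R.from_quat([1,0,0,0]); rel=(r.inv()*T).as_rotvec()/(np.pi/2)
sh=lambda M:np.round(M.T@(np.array([x,y,z])-p)/300,3)
print("t",round(s["clock"],2),"p",np.round(p,1),"h",round(h,3),"w",round(85.4*s["width"],1),"gf",round(s["grasp_force"],1),"F",np.round(s["contact_force"],1),"j",np.round(s["joints"],2))
print("turn",np.round(rel,3),"rows>=%d"%np.ceil(abs(rel[2])/.115)); print("shift after turn",sh(T.as_matrix()),"now",sh(r.as_matrix()))
E
python3 -m pendant '[[[0,0,-0.11],[0,0,0],85],[[0,0,-0.11],[0,0,0],70],[[0,0,-0.11],[0,0,0],70],[[0,0,-0.11],[0,0,0],70],[[0,0,-0.11],[0,0,0],70],[[0,0,-0.11],[0,0,0],70],[[0,0,-0.11],[0,0,0],70],[[0,0,-0.11],[0,0,0],70],[[0,0,-0.02],[0,0,0],70]]' 30
python3 plan.py 454.5 -335.5 140 1.83
```

```text
clock: 1.23
position: [210.0, -480.8, 247.7]
eef_rot: [0.612, 0.791, 0.0, -0.0]
contact_force: [0.8, -0.1, -0.7]
width: 0.824
grasp_force: 0.0
t 1.23 p [ 210.  -480.8  247.7] h 1.825 w 70.3 gf 0.0 F [ 0.8 -0.1 -0.7] j [-1.29  0.05  0.1   1.62  0.    0.03]
turn [-0.    -0.001 -0.003] rows>=1
shift after turn [0.259 0.912 0.359] now [0.263 0.911 0.359]
```

```bash
python3 -m pendant '[[[0,0,0],[0.02,0.09,0.02],70],[[0,0,0],[0.04,0.14,0.05],70],[[0,0,0],[0.04,0.14,0.06],70],[[0,0,0],[0.04,0.14,0.06],70],[[0,0,0],[0.04,0.14,0.06],70],[[0,0,0],[0.04,0.14,0.06],70],[[0,0,0],[0.04,0.122,0.05],70],[[0,0,0],[0,0,0],70],[[0,0,0],[0,0,0],70]]'
python3 plan.py 454.5 -335.5 36 1.83
python3 - <<'E'
from h import *
for n in("top","scene"):
    im,d,c=shot(n); np.save(f"{n}1.npy",d); cv2.imwrite(f"pics/{n}1.png",im)
    P=world(c,d);P[d==0]=np.nan
    m=(abs(P[...,0]-454)<75)&(abs(P[...,1]+335)<75)&(P[...,2]>90)&(P[...,2]<300)
    print(n,m.sum(),"zmin",np.sort(P[m][:,2])[:10].round(0))
    if n=="scene": cv2.imwrite("pics/g1.png",cv2.resize(im[80:300,60:300],None,fx=2.5,fy=2.5,interpolation=cv2.INTER_CUBIC))
E
```

```text
clock: 2.35
position: [454.9, -336.8, 140.2]
eef_rot: [0.612, 0.791, -0.0, -0.0]
contact_force: [-0.5, 0.7, -0.4]
width: 0.82
grasp_force: 0.0
t 2.35 p [ 454.9 -336.8  140.2] h 1.825 w 70.0 gf 0.0 F [-0.5  0.7 -0.4] j [-0.76  0.16  0.    1.42 -0.    0.56]
turn [-0.001 -0.    -0.003] rows>=1
shift after turn [ 0.005 -0.     0.347] now [0.005 0.    0.347]
top 123 zmin [142. 174. 175. 175. 176. 177. 179. 179. 179. 180.]
scene 2932 zmin [131. 131. 132. 132. 132. 132. 132. 133. 133. 133.]
```

View pics/g1.png

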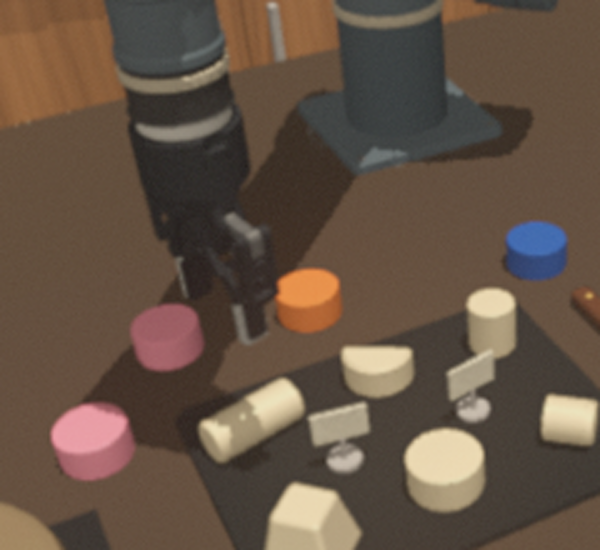

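```bash
python3 -m pendant '[[[0,0,0],[0.005,0,0.08],70],[[0,0,0],[0,0,0.1],70],[[0,0,0],[0,0,0.1],70],[[0,0,0],[0,0,0.05],70],[[0,0,0],[0,0,0.025],70],[[0,0,0],[0,0,0],70],[[0,0,0],[0,0,0],50],[[0,0,0],[0,0,0],30],[[0,0,0],[0,0,0],30],[[0,0,0],[0,0,0],30],[[0,0,0],[0,0,0],30],[[0,0,0],[0,0,0],30]]' 30
python3 plan.py 454.5 -335.5 33 1.83
```

```text
clock: 3.95
position: [455.7, -336.0, 35.3]
eef_rot: [0.612, 0.791, -0.0, 0.001]
contact_force: [-0.2, -0.0, 5.1]
width: 0.408
grasp_force: 30.6
t 3.95 p [ 455.7 -336.    35.3] h 1.826 w 34.9 gf 30.6 F [-0.2 -0.   5.1] j [-0.75  0.21 -0.15  1.21 -0.    0.56]
turn [ 0.001  0.001 -0.003] rows>=1
shift after turn [ 0.003 -0.003  0.008] now [ 0.003 -0.003  0.007]
```

```bash
python3 -m pendant '[[[0,0,0],[0,0,-0.03],30],[[0,0,0],[0,0,-0.08],30],[[0,0,0],[0,0,-0.1],30],[[0,0,0],[0,0,-0.12],30],[[0,0,-0.1],[0,0,0],30],[[0,0,-0.1],[0,0,0],30],[[0,0,-0.1],[0,0,0],30],[[0,0,-0.1],[0,0,0],30],[[0,0,-0.1],[0,0,0],30],[[0,0,-0.1],[0,0,0],30],[[0,0,-0.1],[0,0,0],30],[[0,0,-0.1],[0,0,0],30]]' 
python3 plan.py 461 272 130 3.307
```

```text
clock: 5.45
position: [454.4, -334.7, 132.1]
eef_rot: [0.027, 1.0, 0.001, -0.001]
contact_force: [-0.5, 0.3, -1.1]
width: 0.409
grasp_force: 30.1
t 5.45 p [ 454.4 -334.7  132.1] h 3.087 w 34.9 gf 30.1 F [-0.5  0.3 -1.1] j [-0.75  0.16 -0.01  1.4   0.   -0.7 ]
turn [ 0.001 -0.001 -0.14 ] rows>=2
shift after turn [-0.355  1.991  0.007] now [0.087 2.02  0.01 ]
```

```bash
python3 -m pendant '[[[0,0,-0.07],[0,0,0],30],[[0,0,-0.07],[0,0,0],30],[[0,0,0],[-0.015,0.1,0],30],[[0,0,0],[-0.03,0.17,0],30],[[0,0,0],[-0.03,0.17,0],30],[[0,0,0],[-0.03,0.17,0],30],[[0,0,0],[-0.03,0.17,0],30],[[0,0,0],[-0.03,0.17,0],30],[[0,0,0],[-0.03,0.17,0],30],[[0,0,0],[-0.03,0.17,0],30],[[0,0,0],[-0.03,0.17,0],30]]' 
python3 plan.py 461 272 130 3.307
```

```text
clock: 6.82
position: [459.7, 111.0, 132.5]
eef_rot: [-0.08, 0.997, 0.0, -0.0]
contact_force: [0.7, 0.1, -0.9]
width: 0.409
grasp_force: 30.2
t 6.83 p [459.7 111.  132.5] h -2.981 w 35.0 gf 30.2 F [ 0.7  0.1 -0.9] j [ 0.09 -0.08 -0.26  1.39  0.   -0.07]
turn [ 0.    -0.001 -0.003] rows>=1
shift after turn [-0.093  0.529  0.008] now [-0.09   0.529  0.008]
```

```bash
python3 -m pendant '[[[0,0,0],[-0.025,0.15,0],30],[[0,0,0],[-0.025,0.15,0],30],[[0,0,0],[-0.02,0.1,0],30],[[0,0,0],[-0.02,0.07,0],30],[[0,0,0],[0,0,0],30],[[0,0,0],[0,0,0],30],[[0,0,0],[0,0,0],30]]' 
python3 plan.py 461 272 40 3.307
```

```text
clock: 7.7
position: [464.4, 251.9, 132.7]
eef_rot: [-0.08, 0.997, -0.0, -0.0]
contact_force: [-0.2, -0.1, 0.2]
width: 0.404
grasp_force: 30.3
t 7.7 p [464.4 251.9 132.7] h -2.982 w 34.5 gf 30.3 F [-0.2 -0.1  0.2] j [ 0.37  0.06 -0.12  1.39 -0.    0.21]
turn [-0.    -0.    -0.004] rows>=1
shift after turn [0.    0.068 0.309] now [0.    0.068 0.309]
```

```bash
python3 -m pendant '[[[0,0,0],[0,0.04,0],30],[[0,0,0],[0,0.028,0.06],30],[[0,0,0],[0,0,0.1],30],[[0,0,0],[0,0,0.08],30],[[0,0,0],[0,0,0.04],30],[[0,0,0],[0,0,0],30],[[0,0,0],[0,0,0],30]]' 
python3 plan.py 461 272 40.3 3.307
python3 - <<'E'
from h import *
im,d,c=shot("scene"); cv2.imwrite("pics/g2.png",cv2.resize(im[80:270,290:500],None,fx=2.8,fy=2.8,interpolation=cv2.INTER_CUBIC))
E
```

```text
clock: 8.57
position: [461.9, 273.4, 49.7]
eef_rot: [-0.08, 0.997, 0.0, 0.001]
contact_force: [1.4, -0.4, -0.8]
width: 0.406
grasp_force: 30.3
t 8.57 p [461.9 273.4  49.7] h -2.981 w 34.7 gf 30.3 F [ 1.4 -0.4 -0.8] j [ 0.41  0.13 -0.21  1.23  0.    0.25]
turn [ 0.     0.001 -0.003] rows>=1
shift after turn [ 0.004 -0.004  0.031] now [ 0.004 -0.004  0.031]
```

View pics/g2.png

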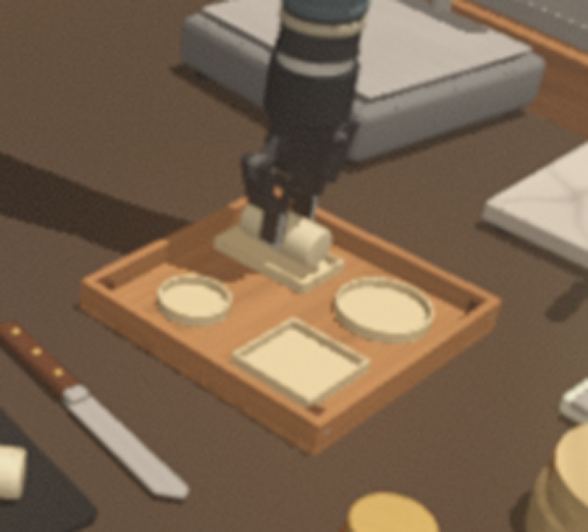

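```bash
python3 -m pendant '[[[0,0,0],[0.003,-0.004,0.012],30],[[0,0,0],[0,0,0.008],30],[[0,0,0],[0,0,0.005],30],[[0,0,0],[0,0,0.003],30],[[0,0,0],[0,0,0],30],[[0,0,0],[0,0,0],30]]' 
python3 plan.py 461 272 40.3 3.307
```

```text
clock: 9.38
position: [460.6, 271.7, 40.4]
eef_rot: [-0.08, 0.997, 0.0, 0.0]
contact_force: [-0.5, -0.1, -0.6]
width: 0.41
grasp_force: 30.4
t 9.38 p [460.6 271.7  40.4] h -2.981 w 35.0 gf 30.4 F [-0.5 -0.1 -0.6] j [ 0.41  0.13 -0.23  1.21  0.    0.25]
turn [ 0.     0.    -0.003] rows>=1
shift after turn [-0.001  0.001  0.   ] now [-0.001  0.001  0.   ]
```

```bash
python3 -m pendant '[[[0,0,0],[0,0,0.003],30],[[0,0,0],[0,0,0.003],30],[[0,0,0],[0,0,0],30]]' 
python3 plan.py 461 272 40.3 3.307
```

```text
clock: 9.75
position: [460.7, 271.7, 40.2]
eef_rot: [-0.08, 0.997, 0.0, 0.0]
contact_force: [-2.6, -0.8, 6.7]
width: 0.408
grasp_force: 31.1
t 9.75 p [460.7 271.7  40.2] h -2.981 w 34.8 gf 31.1 F [-2.6 -0.8  6.7] j [ 0.41  0.13 -0.23  1.21 -0.    0.25]
turn [ 0.     0.    -0.003] rows>=1
shift after turn [-0.001  0.001 -0.   ] now [-0.001  0.001 -0.   ]
```

```bash
python3 -m pendant '[[[0,0,0],[0,0,0],40],[[0,0,0],[0,0,0],46],[[0,0,0],[0,0,0],60],[[0,0,0],[0,0,0],60],[[0,0,0],[0,0,0],60],[[0,0,0],[0,0,-0.06],60],[[0,0,0],[0,0,-0.12],60],[[0,0,0],[0,0,-0.12],60],[[0,0,0],[0,-0.1,-0.02],70],[[0,0,0],[0,-0.15,0],85],[[0,0,0],[0,-0.15,0],85],[[0,0,0],[0,-0.15,0],85]]' 
python3 plan.py 584 -223.5 130 3.307
python3 - <<'E'
from h import *
im,d,c=shot("scene"); cv2.imwrite("pics/g3.png",cv2.resize(im[120:270,290:500],None,fx=2.8,fy=2.8,interpolation=cv2.INTER_CUBIC))
E
```

```text
clock: 11.25
position: [487.7, 107.6, 136.4]
eef_rot: [-0.08, 0.997, -0.0, 0.001]
contact_force: [-0.6, 0.8, -0.2]
width: 0.996
grasp_force: 0.0
t 11.25 p [487.7 107.6 136.4] h -2.981 w 85.1 gf 0.0 F [-0.6  0.8 -0.2] j [ 0.08 -0.02 -0.19  1.4  -0.   -0.08]
turn [-0.     0.002 -0.003] rows>=1
shift after turn [-0.135 -1.141  0.021] now [-0.14  -1.141  0.022]
```

View pics/g3.png

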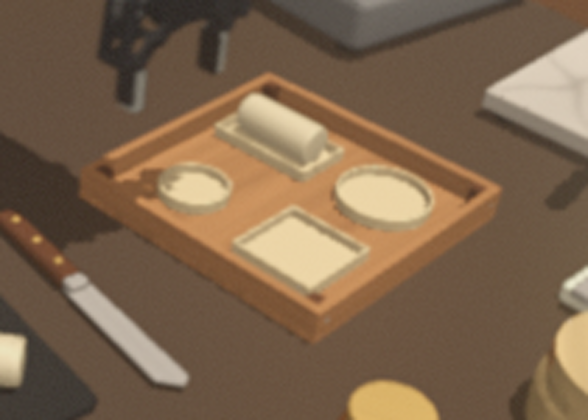

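```bash
python3 -m pendant '[[[0,0,0],[-0.017,-0.15,0],85],[[0,0,0],[-0.017,-0.15,0],85],[[0,0,0],[-0.017,-0.15,0],85],[[0,0,0],[-0.017,-0.15,0],85],[[0,0,0],[-0.017,-0.15,0],85],[[0,0,0],[-0.017,-0.15,0],85],[[0,0,0],[-0.017,-0.13,0],85],[[0,0,0],[-0.016,-0.08,0],85],[[0,0,0],[0,-0.031,0],85],[[0,0,0],[0,0,0],85],[[0,0,0],[0,0,0],85]]' 
python3 plan.py 584 -223.5 38 3.307
```

```text
clock: 12.68
position: [581.5, -221.5, 135.0]
eef_rot: [-0.081, 0.997, 0.0, -0.0]
contact_force: [-0.3, 0.0, 0.7]
width: 0.999
grasp_force: 0.0
t 12.68 p [ 581.5 -221.5  135. ] h -2.98 w 85.3 gf 0.0 F [-0.3  0.   0.7] j [-0.47  0.3   0.17  1.43  0.   -0.63]
turn [ 0.     0.    -0.002] rows>=1
shift after turn [-0.007 -0.008  0.323] now [-0.007 -0.008  0.323]
```

```bash
python3 -m pendant '[[[0,0,0],[-0.007,-0.008,0.06],85],[[0,0,0],[0,0,0.1],85],[[0,0,0],[0,0,0.1],85],[[0,0,0],[0,0,0.06],85],[[0,0,0],[0,0,0.03],85],[[0,0,0],[0,0,0],80],[[0,0,0],[0,0,0],70],[[0,0,0],[0,0,0],54],[[0,0,0],[0,0,0],54],[[0,0,0],[0,0,0],54],[[0,0,0],[0,0,0],54]]' 30
python3 plan.py 584 -223.5 38 3.307
```

```text
clock: 14.05
position: [585.3, -225.4, 31.5]
eef_rot: [-0.08, 0.997, -0.001, 0.001]
contact_force: [-0.3, -0.4, 5.7]
width: 0.69
grasp_force: 33.0
t 14.05 p [ 585.3 -225.4   31.5] h -2.981 w 58.9 gf 33.0 F [-0.3 -0.4  5.7] j [-0.47  0.36  0.03  1.23  0.   -0.63]
turn [-0.001  0.002 -0.003] rows>=1
shift after turn [ 0.003  0.007 -0.022] now [ 0.003  0.007 -0.022]
```

```bash
python3 -m pendant '[[[0,0,0],[0,0,-0.02],54],[[0,0,0],[0,0,-0.08],54],[[0,0,0],[0,0,-0.12],54],[[0,0,0],[0,0,-0.12],54],[[0,0,0],[-0.01,0.1,0],54],[[0,0,0],[-0.02,0.17,0],54],[[0,0,0],[-0.02,0.17,0],54],[[0,0,0],[-0.02,0.17,0],54],[[0,0,0],[-0.02,0.17,0],54],[[0,0,0],[-0.02,0.17,0],54]]' 
python3 plan.py 575.5 291.5 130 3.307
```

```text
clock: 15.3
position: [570.2, 63.5, 130.9]
eef_rot: [-0.08, 0.997, 0.0, -0.001]
contact_force: [-0.1, 0.0, -0.8]
width: 0.687
grasp_force: 32.6
t 15.3 p [570.2  63.5 130.9] h -2.981 w 58.7 gf 32.6 F [-0.1  0.  -0.8] j [-0.01  0.18  0.01  1.4  -0.   -0.17]
turn [ 0.    -0.001 -0.003] rows>=1
shift after turn [-0.143  0.747  0.003] now [-0.139  0.747  0.003]
```

```bash
python3 -m pendant '[[[0,0,0],[-0.03,0.17,0],54],[[0,0,0],[-0.03,0.17,0],54],[[0,0,0],[-0.03,0.17,0],54],[[0,0,0],[-0.03,0.13,0],54],[[0,0,0],[-0.02,0.08,0],54],[[0,0,0],[0,0,0],54],[[0,0,0],[0,0,0],54]]' 
python3 plan.py 575.5 291.5 36.5 3.307
```

```text
clock: 16.18
position: [577.6, 281.1, 130.9]
eef_rot: [-0.08, 0.997, -0.001, -0.001]
contact_force: [-0.1, -1.0, -0.2]
width: 0.691
grasp_force: 32.6
t 16.18 p [577.6 281.1 130.9] h -2.981 w 59.0 gf 32.6 F [-0.1 -1.  -0.2] j [ 0.35  0.36  0.23  1.44 -0.    0.19]
turn [-0.001 -0.001 -0.003] rows>=1
shift after turn [0.001 0.035 0.315] now [0.001 0.035 0.315]
```

```bash
python3 -m pendant '[[[0,0,0],[0,0.035,0.02],54],[[0,0,0],[0,0,0.1],54],[[0,0,0],[0,0,0.1],54],[[0,0,0],[0,0,0.06],54],[[0,0,0],[0,0,0.015],54],[[0,0,0],[0,0,0.008],54],[[0,0,0],[0,0,0.006],54],[[0,0,0],[0,0,0],54],[[0,0,0],[0,0,0],54]]' 
python3 plan.py 575.5 291.5 36.5 3.307
```

```text
clock: 17.3
position: [576.8, 292.4, 39.6]
eef_rot: [-0.08, 0.997, 0.0, 0.001]
contact_force: [-0.4, -0.2, -1.3]
width: 0.69
grasp_force: 32.6
t 17.3 p [576.8 292.4  39.6] h -2.981 w 59.0 gf 32.6 F [-0.4 -0.2 -1.3] j [ 0.37  0.41  0.11  1.27 -0.    0.21]
turn [ 0.     0.001 -0.003] rows>=1
shift after turn [ 0.005 -0.002  0.01 ] now [ 0.005 -0.002  0.01 ]
```

```bash
python3 -m pendant '[[[0,0,0],[0,0,0.004],54],[[0,0,0],[0,0,0.003],54],[[0,0,0],[0,0,0.003],54],[[0,0,0],[0,0,0.002],54],[[0,0,0],[0,0,0],54]]' 
python3 plan.py 575.5 291.5 36.5 3.307
```

```text
clock: 17.92
position: [576.4, 292.3, 36.5]
eef_rot: [-0.08, 0.997, 0.0, 0.0]
contact_force: [-2.5, -0.5, 5.3]
width: 0.689
grasp_force: 33.2
t 17.93 p [576.4 292.3  36.5] h -2.981 w 58.8 gf 33.2 F [-2.5 -0.5  5.3] j [ 0.37  0.41  0.1   1.26 -0.    0.21]
turn [-0.     0.    -0.003] rows>=1
shift after turn [ 0.003 -0.002 -0.   ] now [ 0.003 -0.002 -0.   ]
```

```bash
python3 -m pendant '[[[0,0,0],[0,0,0],66],[[0,0,0],[0,0,0],75],[[0,0,0],[0,0,0],82],[[0,0,0],[0,0,0],82],[[0,0,0],[0,0,-0.06],82],[[0,0,0],[0,0,-0.12],82],[[0,0,0],[0,0,-0.13],82],[[0,0,0],[0.04,-0.08,0],82],[[0,0,0],[0.07,-0.15,0],82],[[0,0,0],[0.07,-0.15,0],75],[[0,0,0],[0.07,-0.15,0],75],[[0,0,0],[0.07,-0.15,0],75]]' 
python3 plan.py 448 -110 130 3.307
python3 - <<'E'
from h import *
im,d,c=shot("scene"); cv2.imwrite("pics/g4.png",cv2.resize(im[80:270,290:500],None,fx=2.8,fy=2.8,interpolation=cv2.INTER_CUBIC))
E
```

```text
clock: 19.42
position: [514.3, 74.1, 130.2]
eef_rot: [-0.08, 0.997, -0.0, 0.001]
contact_force: [0.0, 0.2, 0.1]
width: 0.879
grasp_force: 0.0
t 19.43 p [514.3  74.1 130.2] h -2.981 w 75.1 gf 0.0 F [0.  0.2 0.1] j [ 0.01  0.04 -0.15  1.38 -0.   -0.15]
turn [-0.     0.002 -0.003] rows>=1
shift after turn [ 0.319 -0.569  0.001] now [ 0.316 -0.57  -0.   ]
```

View pics/g4.png

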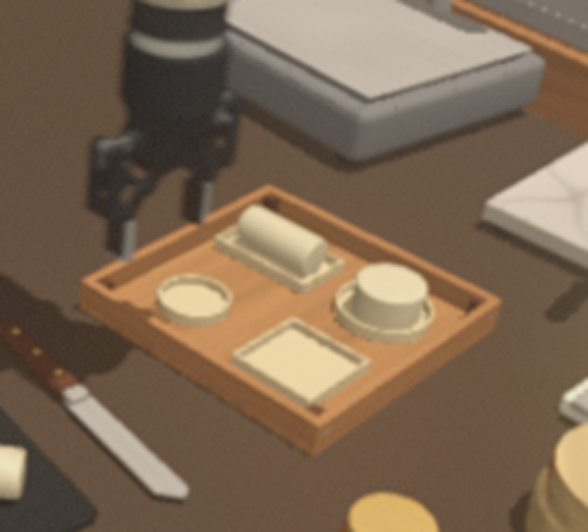

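```bash
python3 -m pendant '[[[0,0,0],[0.07,-0.12,0],75],[[0,0,0],[0.07,-0.13,0],75],[[0,0,0],[0.07,-0.13,0],75],[[0,0,0],[0.06,-0.11,0],75],[[0,0,0],[0.04,-0.065,0],75],[[0,0,0],[0,0,0],75],[[0,0,0],[0,0,0],75]]' 
python3 plan.py 448 -110 37 3.307
```

```text
clock: 20.35
position: [449.6, -103.3, 129.2]
eef_rot: [-0.08, 0.997, -0.0, 0.001]
contact_force: [0.1, 0.6, -0.3]
width: 0.88
grasp_force: 0.0
t 20.35 p [ 449.6 -103.3  129.2] h -2.981 w 75.2 gf 0.0 F [ 0.1  0.6 -0.3] j [-0.37 -0.11 -0.29  1.39  0.   -0.53]
turn [-0.     0.001 -0.003] rows>=1
shift after turn [ 0.009 -0.021  0.307] now [ 0.009 -0.021  0.307]
```

```bash
python3 -m pendant '[[[0,0,0],[0.009,-0.021,0],75],[[0,0,0],[0,0,0.08],75],[[0,0,0],[0,0,0.1],75],[[0,0,0],[0,0,0.08],75],[[0,0,0],[0,0,0.05],75],[[0,0,0],[0,0,0],65],[[0,0,0],[0,0,0],55],[[0,0,0],[0,0,0],36],[[0,0,0],[0,0,0],36],[[0,0,0],[0,0,0],36],[[0,0,0],[0,0,0],36]]' 30
python3 plan.py 448 -110 37 3.307
```

```text
clock: 21.72
position: [448.6, -110.8, 36.8]
eef_rot: [-0.08, 0.997, -0.001, 0.001]
contact_force: [0.1, -0.4, 5.7]
width: 0.48
grasp_force: 30.8
t 21.73 p [ 448.6 -110.8   36.8] h -2.981 w 41.0 gf 30.8 F [ 0.1 -0.4  5.7] j [-0.39 -0.06 -0.43  1.19  0.   -0.55]
turn [-0.001  0.002 -0.003] rows>=1
shift after turn [ 0.002  0.003 -0.001] now [ 0.002  0.003 -0.001]
```

```bash
python3 -m pendant '[[[0,0,0],[0,0,-0.02],36],[[0,0,0],[0,0,-0.08],36],[[0,0,0],[0,0,-0.1],36],[[0,0,0],[0,0,-0.1],36],[[0,0,0],[-0.03,0.1,0],36],[[0,0,0],[-0.05,0.15,0],36],[[0,0,0],[-0.05,0.17,0],36],[[0,0,0],[-0.05,0.17,0],36],[[0,0,0],[-0.04,0.14,0],36],[[0,0,0],[-0.03,0.1,0],36],[[0,0,0],[0,0,0],36],[[0,0,0],[0,0,0],36]]' 
python3 plan.py 480.5 157.5 41.8 3.307
```

```text
clock: 23.22
position: [481.0, 146.9, 124.8]
eef_rot: [-0.08, 0.997, -0.0, -0.001]
contact_force: [0.3, -0.6, -0.0]
width: 0.488
grasp_force: 30.6
t 23.23 p [481.  146.9 124.8] h -2.981 w 41.7 gf 30.6 F [ 0.3 -0.6 -0. ] j [ 0.16  0.   -0.19  1.38 -0.    0.  ]
turn [-0.    -0.001 -0.003] rows>=1
shift after turn [-0.004  0.035  0.277] now [-0.004  0.035  0.277]
```

```bash
python3 -m pendant '[[[0,0,0],[-0.003,0.035,0],36],[[0,0,0],[0,0,0.07],36],[[0,0,0],[0,0,0.1],36],[[0,0,0],[0,0,0.06],36],[[0,0,0],[0,0,0.02],36],[[0,0,0],[0,0,0.01],36],[[0,0,0],[0,0,0.007],36],[[0,0,0],[0,0,0],36],[[0,0,0],[0,0,0],36]]' 
python3 plan.py 480.5 157.5 41.8 3.307
```

```text
clock: 24.35
position: [481.2, 158.1, 45.8]
eef_rot: [-0.08, 0.997, 0.0, 0.001]
contact_force: [-0.5, -0.6, -0.8]
width: 0.48
grasp_force: 30.6
t 24.35 p [481.2 158.1  45.8] h -2.981 w 41.0 gf 30.6 F [-0.5 -0.6 -0.8] j [ 0.18  0.05 -0.3   1.21 -0.    0.02]
turn [ 0.     0.001 -0.003] rows>=1
shift after turn [ 0.003 -0.001  0.013] now [ 0.003 -0.001  0.013]
```

```bash
python3 -m pendant '[[[0,0,0],[0.002,0,0.006],36],[[0,0,0],[0,0,0.004],36],[[0,0,0],[0,0,0.003],36],[[0,0,0],[0,0,0.002],36],[[0,0,0],[0,0,0],36]]' 
python3 plan.py 480.5 157.5 41.8 3.307
```

```text
clock: 24.98
position: [480.1, 157.9, 41.9]
eef_rot: [-0.08, 0.997, -0.0, 0.0]
contact_force: [-2.8, 0.2, 6.3]
width: 0.483
grasp_force: 31.1
t 24.98 p [480.1 157.9  41.9] h -2.981 w 41.3 gf 31.1 F [-2.8  0.2  6.3] j [ 0.18  0.06 -0.31  1.21 -0.    0.02]
turn [-0.     0.    -0.003] rows>=1
shift after turn [-0.001 -0.001  0.   ] now [-0.001 -0.001  0.   ]
```

```bash
python3 -m pendant '[[[0,0,0],[0,0,0],48],[[0,0,0],[0,0,0],56],[[0,0,0],[0,0,0],62],[[0,0,0],[0,0,0],62],[[0,0,0],[0,0,-0.06],62],[[0,0,0],[0,0,-0.12],62],[[0,0,0],[0,0,-0.12],62],[[0,0,0],[-0.01,-0.1,0],80],[[0,0,0],[-0.02,-0.16,0],80],[[0,0,0],[-0.02,-0.16,0],80],[[0,0,0],[-0.02,-0.16,0],80],[[0,0,0],[-0.02,-0.16,0],80]]' 
python3 plan.py 596 -339.3 132 2.336
python3 - <<'E'
from h import *
im,d,c=shot("scene"); cv2.imwrite("pics/g5.png",cv2.resize(im[80:270,290:500],None,fx=2.8,fy=2.8,interpolation=cv2.INTER_CUBIC))
E
```

```text
clock: 26.48
position: [543.2, -58.6, 132.5]
eef_rot: [-0.08, 0.997, -0.0, 0.001]
contact_force: [0.3, 0.5, -0.0]
width: 0.934
grasp_force: 0.0
t 26.48 p [543.2 -58.6 132.5] h -2.981 w 79.7 gf 0.0 F [ 0.3  0.5 -0. ] j [-0.23  0.11 -0.07  1.39  0.   -0.39]
turn [0.    0.002 0.615] rows>=6
shift after turn [-0.797 -0.521  0.002] now [-0.024 -0.952  0.002]
```

View pics/g5.png

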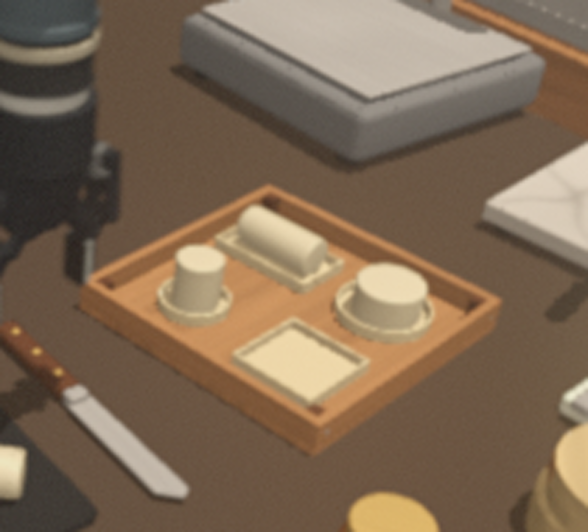

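```bash
python3 -m pendant '[[[0,0,0],[0,-0.15,0],80],[[0,0,0],[0,-0.16,0],80],[[0,0,0],[0,-0.16,0],80],[[0,0,0],[-0.01,-0.16,0],80],[[0,0,0],[-0.01,-0.15,0],80],[[0,0,0],[0,-0.1,0],80],[[0,0,0.1],[0,0,0],80],[[0,0,0.1],[0,0,0],80],[[0,0,0.11],[0,0,0],80],[[0,0,0.11],[0,0,0],80],[[0,0,0.1],[0,0,0],80],[[0,0,0.095],[0,0,0],80]]' 
python3 plan.py 596 -339.3 33 2.336
```

```text
clock: 28.02
position: [590.8, -316.6, 132.2]
eef_rot: [0.394, 0.919, -0.0, 0.001]
contact_force: [-0.0, 0.2, 0.1]
width: 0.933
grasp_force: 0.0
t 28.02 p [ 590.8 -316.6  132.2] h 2.331 w 79.7 gf 0.0 F [-0.   0.2  0.1] j [-0.59  0.43  0.32  1.46  0.    0.22]
turn [ 0.     0.001 -0.003] rows>=1
shift after turn [-0.067 -0.04   0.331] now [-0.066 -0.04   0.331]
```

```bash
python3 -m pendant '[[[0,0,0],[-0.04,-0.025,0],80],[[0,0,0],[-0.027,-0.015,0.02],80],[[0,0,0],[0,0,0.08],80],[[0,0,0],[0,0,0.1],80],[[0,0,0],[0,0,0.09],80],[[0,0,0],[0,0,0.045],80],[[0,0,0],[0,0,0],72],[[0,0,0],[0,0,0],62],[[0,0,0],[0,0,0],44],[[0,0,0],[0,0,0],44],[[0,0,0],[0,0,0],44],[[0,0,0],[0,0,0],44]]' 30
python3 plan.py 596 -339.3 33 2.336
```

```text
clock: 29.52
position: [597.0, -340.4, 32.6]
eef_rot: [0.392, 0.92, -0.001, 0.002]
contact_force: [-0.6, -0.1, 5.9]
width: 0.579
grasp_force: 31.7
t 29.52 p [ 597.  -340.4   32.6] h 2.336 w 49.5 gf 31.7 F [-0.6 -0.1  5.9] j [-0.62  0.52  0.24  1.29 -0.    0.19]
turn [0.    0.003 0.   ] rows>=1
shift after turn [ 0.005  0.    -0.001] now [ 0.005  0.    -0.001]
```

```bash
python3 -m pendant '[[[0,0,0],[0,0,-0.015],44],[[0,0,0],[0,0,-0.02],44],[[0,0,0],[0,0,-0.03],44],[[0,0,0],[0,0,0],44]]' 
python3 plan.py 595 177 37.6 1.736
python3 - <<'E'
from h import *
im,d,c=shot("scene"); cv2.imwrite("pics/g6.png",cv2.resize(im[180:340,100:320],None,fx=2.8,fy=2.8,interpolation=cv2.INTER_CUBIC))
E
```

```text
clock: 30.02
position: [596.4, -339.9, 50.9]
eef_rot: [0.392, 0.92, -0.0, 0.001]
contact_force: [-0.8, -0.8, -0.9]
width: 0.58
grasp_force: 30.6
t 30.02 p [ 596.4 -339.9   50.9] h 2.336 w 49.6 gf 30.6 F [-0.8 -0.8 -0.9] j [-0.62  0.51  0.26  1.32  0.    0.19]
turn [0.001 0.001 0.382] rows>=4
shift after turn [1.7   0.279 0.044] now [1.246 1.19  0.042]
```

View pics/g6.png

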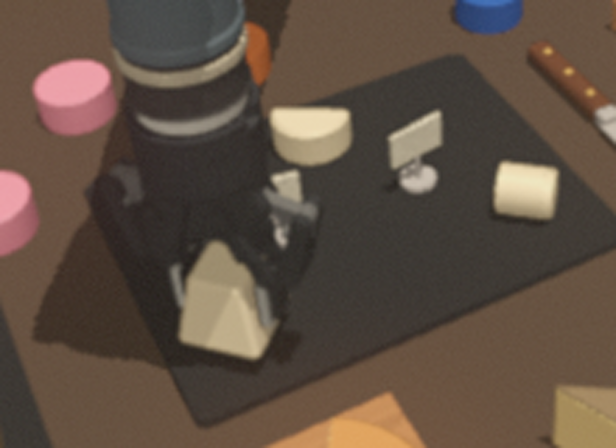

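```bash
python3 -m pendant '[[[0,0,0],[0,0,-0.06],44],[[0,0,0],[0,0,-0.1],44],[[0,0,0],[0,0,-0.1],44],[[0,0,0.09],[0,0,0],44],[[0,0,0.1],[0,0,0],44],[[0,0,0.1],[0,0,0],44],[[0,0,0.092],[0,0,0],44],[[0,0,0],[0.08,0.015,0],44],[[0,0,0],[0.14,0.025,0],44],[[0,0,0],[0.17,0.03,0],44],[[0,0,0],[0.17,0.03,0],44],[[0,0,0],[0.17,0.03,0],44]]' 
python3 plan.py 595 177 37.6 1.736
```

```text
clock: 31.58
position: [598.4, -115.6, 129.1]
eef_rot: [0.646, 0.763, 0.0, 0.001]
contact_force: [-0.2, -0.2, -0.5]
width: 0.585
grasp_force: 30.7
t 31.57 p [ 598.4 -115.6  129.1] h 1.736 w 49.9 gf 30.7 F [-0.2 -0.2 -0.5] j [-0.3   0.27  0.11  1.41  0.    1.11]
turn [ 0.001  0.    -0.   ] rows>=1
shift after turn [0.964 0.149 0.305] now [0.964 0.148 0.305]
```

```bash
python3 -m pendant '[[[0,0,0],[0.16,0.025,0],44],[[0,0,0],[0.17,0.025,0],44],[[0,0,0],[0.17,0.025,0],44],[[0,0,0],[0.17,0.025,0],44],[[0,0,0],[0.14,0.025,0],44],[[0,0,0],[0.09,0.02,0],44],[[0,0,0],[0.03,0,0],44],[[0,0,0],[0,0,0],44],[[0,0,0],[0,0,0],44]]' 
python3 plan.py 595 177 37.6 1.736
```

```text
clock: 32.7
position: [595.3, 164.1, 128.0]
eef_rot: [0.647, 0.763, -0.0, 0.0]
contact_force: [0.6, 0.6, -1.4]
width: 0.58
grasp_force: 30.7
t 32.7 p [595.3 164.1 128. ] h 1.735 w 49.5 gf 30.7 F [ 0.6  0.6 -1.4] j [ 0.16  0.29  0.14  1.42 -0.    1.57]
turn [ 0.     0.    -0.001] rows>=1
shift after turn [0.043 0.006 0.301] now [0.043 0.006 0.301]
```

```bash
python3 -m pendant '[[[0,0,0],[0.03,0.006,0],44],[[0,0,0],[0.013,0,0.06],44],[[0,0,0],[0,0,0.1],44],[[0,0,0],[0,0,0.08],44],[[0,0,0],[0,0,0.03],44],[[0,0,0],[0,0,0.014],44],[[0,0,0],[0,0,0.006],44],[[0,0,0],[0,0,0],44],[[0,0,0],[0,0,0],44]]' 
python3 plan.py 595 177 37.6 1.736
```

```text
clock: 33.83
position: [595.5, 178.5, 41.7]
eef_rot: [0.646, 0.763, 0.001, 0.001]
contact_force: [-0.1, -0.4, -1.6]
width: 0.586
grasp_force: 30.7
t 33.83 p [595.5 178.5  41.7] h 1.736 w 50.1 gf 30.7 F [-0.1 -0.4 -1.6] j [ 0.18  0.35  0.03  1.25 -0.    1.59]
turn [ 0.001 -0.    -0.   ] rows>=1
shift after turn [-0.005 -0.003  0.014] now [-0.005 -0.003  0.014]
```

```bash
python3 -m pendant '[[[0,0,0],[-0.003,0,0.006],44],[[0,0,0],[0,0,0.004],44],[[0,0,0],[0,0,0.003],44],[[0,0,0],[0,0,0.003],44],[[0,0,0],[0,0,0],44]]' 
python3 plan.py 595 177 37.6 1.736
```

```text
clock: 34.45
position: [595.1, 177.4, 37.6]
eef_rot: [0.646, 0.763, 0.0, 0.0]
contact_force: [-3.1, -0.5, 6.2]
width: 0.58
grasp_force: 32.0
t 34.45 p [595.1 177.4  37.6] h 1.736 w 49.6 gf 32.0 F [-3.1 -0.5  6.2] j [ 0.18  0.35  0.02  1.25 -0.    1.59]
turn [ 0.  0. -0.] rows>=1
shift after turn [-0.001 -0.001 -0.   ] now [-0.001 -0.001 -0.   ]
```

Touching down; release, rise and retreat, then check everything.

```bash
python3 -m pendant '[[[0,0,0],[0,0,0],56],[[0,0,0],[0,0,0],63],[[0,0,0],[0,0,0],68],[[0,0,0],[0,0,0],68],[[0,0,0],[0,0,-0.05],68],[[0,0,0],[0,0,-0.12],68],[[0,0,0],[0,0,-0.15],68],[[0,0,0],[0,0,-0.15],68],[[0,0,0],[-0.08,-0.12,0],68],[[0,0,0],[-0.08,-0.15,0],68],[[0,0,0],[-0.08,-0.15,0],68],[[0,0,0],[-0.08,-0.15,0],68]]'
python3 -m pendant '[[[0,0,0],[-0.1,-0.12,0],68],[[0,0,0],[-0.1,-0.1,0],68],[[0,0,0],[-0.1,0,0],68],[[0,0,0],[-0.1,0,0],68],[[0,0,0],[0,0,0],68],[[0,0,0],[0,0,0],68]]'
python3 - <<'E'
from fit import *
T=dict(log=(461,272),disc=(575.5,291.5),drum=(480.5,157.5),pyramid=(595,177))
for n in("top","scene"):
    im,d,c=shot(n); cv2.imwrite(f"pics/{n}9.png",im); np.save(f"{n}9.npy",d); P=world(c,d); P[d==0]=np.nan
    for k,(x,y) in T.items():
        h=dict(log=36,disc=32,drum=48,pyramid=50)[k]
        m=(np.hypot(P[...,0]-x,P[...,1]-y)<48)&(P[...,2]>24); q=P[m]; zt=np.nanpercentile(q[:,2],92); t=q[abs(q[:,2]-zt)<5]
        A=np.c_[t[:,:2]-t[:,:2].mean(0),np.ones(len(t))]; s=np.linalg.lstsq(A,t[:,2],rcond=None)[0]
        print(n,k,"top centre off",np.round(np.median(t,0)[:2]-[x,y],1),"ztop",round(zt,1),"expected",11+h,"slope",np.round(s[:2],2))
    o=cv2.imread(f"pics/{n}0.png").astype(int); a,b,e,g=(145,235,283,395) if n=="top" else (190,320,120,330)
cv2.imwrite("pics/f1.png",cv2.resize(cv2.imread("pics/scene9.png")[120:330,110:490],None,fx=2.1,fy=2.1,interpolation=cv2.INTER_CUBIC))
cv2.imwrite("pics/f2.png",cv2.resize(cv2.imread("pics/top9.png")[130:240,130:410],None,fx=2.8,fy=2.8,interpolation=cv2.INTER_CUBIC))
E
```

```text
clock: 35.95
position: [441.2, 53.8, 178.3]
eef_rot: [0.646, 0.763, 0.001, 0.001]
contact_force: [-0.5, 0.0, 0.1]
width: 0.797
grasp_force: 0.0
clock: 36.7
position: [396.8, -74.3, 177.7]
eef_rot: [0.646, 0.763, 0.0, 0.0]
contact_force: [-0.1, 0.3, 0.0]
width: 0.798
grasp_force: 0.0
top log top centre off [ 2.5 -0. ] ztop 49.2 expected 47 slope [ 0.   -0.02]
top disc top centre off [ 0.1 -1.8] ztop 47.2 expected 43 slope [-0.02  0.  ]
top drum top centre off [-2.1 -1.5] ztop 64.2 expected 59 slope [-0.    0.01]
top pyramid top centre off [-1.4  0.7] ztop 64.7 expected 61 slope [ 0.01 -0.  ]
scene log top centre off [ 2.3 -5.3] ztop 47.6 expected 47 slope [-0.02  0.08]
scene disc top centre off [ 2.4 -2.9] ztop 44.7 expected 43 slope [-0.01  0.01]
scene drum top centre off [ 3.7 -2.2] ztop 60.3 expected 59 slope [-0.03  0.02]
scene pyramid top centre off [ 3.2 -1.1] ztop 62.0 expected 61 slope [-0.02  0.01]
```

View pics/f1.png

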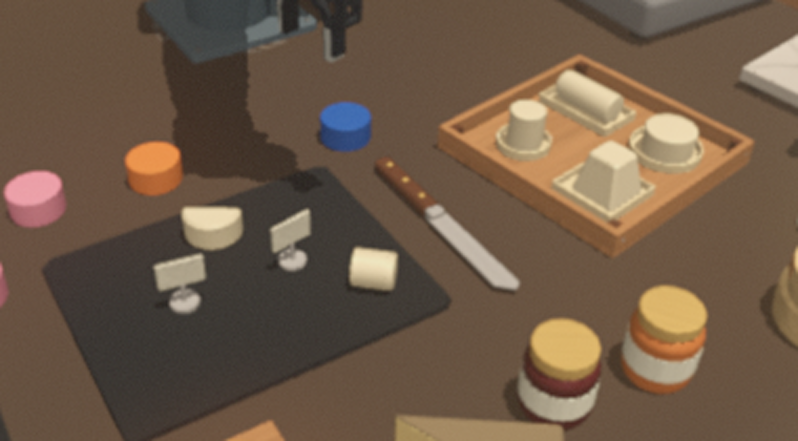

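View pics/f2.png

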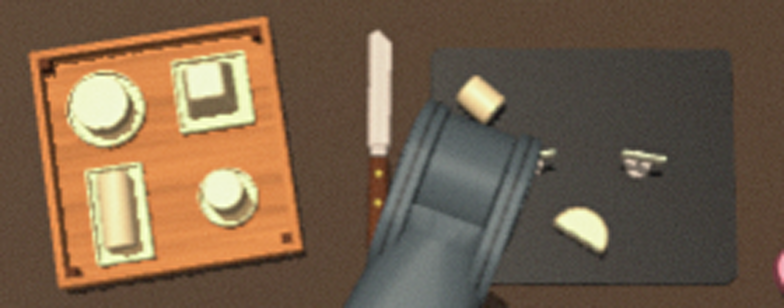

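All four cheeses sit flat and upright inside their boxes, with the half disc and log end still on the slate where they began. The arm is clear of everything.

```bash
python3 -c "
from station import robot
print(robot.sign_off())"
```

```text
the job is handed in; nothing more can be done
None
```

I set the pyramid, log, disc and drum upright in their own boxes and left the two cut pieces untouched on the slate; I then handed the job in at about 37 s, but sign-off returned no verdict.

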